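# Put away the microscope parts

## Robot

A 6-joint arm with a two-finger parallel gripper is mounted at the origin on the work surface. World frame = base frame: x ahead of the robot, y to its left, z up, the work surface at z = 0. Lengths are in m, angles in rad, forces in N, time in s.
With the tool pointing down it reaches from about 0.35 to 0.925 m from the base axis. Payload 6.4 kg.
Tool frame: the origin (TCP) lies between the finger pads; the fingertips stand robot.tcp_to_tips ahead of it and the grasp point (between the pads) lies 3 mm ahead of it (robot.tcp_to_tips is the distance from the TCP to the fingertips, in m); z points along the fingers, y is the line along which they close (so a half turn about z gives the same grasp; the last joint's range is limited). The gripper opens to 94 mm and grips with 3 to 60 N. Pads are 16 mm wide; open, the fingers measure 119 mm over their backs; the gripper's body (75 mm by 177 mm) begins 78 mm behind the grasp point.
Start: joints at [-1.337, 0.245, 1.558, -0, 1.339, -0.174], TCP at [0.258, -0.597, 0.227] pointing down, gripper open.
Joint ranges: [-3.13, 3.13], [-1.02, 2.26], [0.13, 2.54], [-0.95, 4.09], [0.21, 2.88], [-2.74, 2.74]. Speed limits (rad/s): [2.57, 2.57, 3.14, 3.14, 3.14, 3.14].

## Interface

Orientations are given as a rotation vector (axis times angle).
In Python, from cell import robot gives the robot as it stands.
- The arm moves only by the tool jog_arm, never from a script. Its argument "targets" is a list of rows, each a list of 7 numbers: the turn, a rotation vector about the tool's x, y, z in degrees, then the shift along the tool's x, y, z in mm, then the finger opening in mm, from 0 to 94. A call has 1 to 12 rows; each row shifts and turns the commanded pose from where the row before left it, along the tool's axes as they then stand; what a row does not reach is not made up. A row lasts 1/12 s, in which the tool goes at most 41.7 mm and 7.16 degrees, less where a joint would pass 70% of its speed; a pose out of reach is approached as far as the arm can. A call is refused whole if a number of a shift passes 41.7 or a number of a turn 7.16, either way. A call with a gripper value outside its range is refused whole. The fingers move at their own pace and stop on an object; "grip_force" is the grip in N (left out, the last holds). Time passes only in rows, so rows that do not move let the fingers close. It gives the time, the measured TCP pose, the force, the opening and the grip force at its end, in the units of the state.
- robot.read_state(): the state, without advancing time (a new reading comes with each control period).
- robot.capture(name): name is "scene" or "top"; returns a dict with "image" (420x560x3 uint8, red, green, blue), "fx", "fy", "cx", "cy" (pixels), "origin" and "attitude" of the camera in the world. Camera axes: x right, y up, looking along -z (the intrinsics and any distortion apply to the point x, -y, -z); pixel columns grow to the right and rows downward; lengths in m; the calibration is good to about 2 mm. A picture is of the moment at which its call begins. There is no depth.
- robot.sign_off(): hands the job in; it is judged then, once.
The state is a dict: "time_s": time; "q": joint angles; "qd": joint speeds; "joint_efforts": joint torques, N m; "ee_pos": TCP position; "ee_rot": TCP orientation; "force": force on the tool from outside, world axes, zero at the start; "wrist_torque": the same for the moment, N m; "width": finger opening in m; "gripper_force": force on a finger pad.
Only numpy, scipy, OpenCV 4.12 (cv2) and the standard library are available. Lean on these libraries where they do the work, as an engineer would, in place of code of your own. Each camera call takes 0.05 s, during which the arm holds its last target. There are 200 camera calls.

## Task

Sort the loose microscope parts into their trays: stand the two eyepieces upright in the oblong tray, one in each bay, stand the two objectives upright in the round dish, and lay the cover glass box flat in the square tray. Each must stand fully on its tray's floor, the same way up as at the start; they are delicate optics, so set them down gently and never let one fall. Leave the oil bottle standing.

Things in the scene. Friction and masses are not known exactly. Their poses are not given: they have to be found in the camera images.
- eyepiece_a: Eyepiece of a microscope, mostly black, loose, standing on its wide end: wide head 36 mm diameter from height 0 to 34 mm, above it a narrower tube 23 mm diameter up to 58 mm. About 60 g. Origin: centre of its underside; z up along its axis. The same as the other eyepiece; either goes in either bay.
- eyepiece_b: Eyepiece of a microscope, mostly black, loose, standing on its wide end: wide head 36 mm diameter from height 0 to 34 mm, above it a narrower tube 23 mm diameter up to 58 mm. About 60 g. Origin: centre of its underside; z up along its axis. The same as the other eyepiece; either goes in either bay.
- objective_a: Microscope objective, bare steel, loose, standing on its thread with the nose up: thread 20 mm diameter from height 0 to 5 mm, straight body 26 mm diameter from 5 to 36 mm, then a cone and a nose 12 mm diameter up to 50 mm. About 80 g. Origin: centre of its underside; z up along its axis. The same as the other objective.
- objective_b: Microscope objective, bare steel, loose, standing on its thread with the nose up: thread 20 mm diameter from height 0 to 5 mm, straight body 26 mm diameter from 5 to 36 mm, then a cone and a nose 12 mm diameter up to 50 mm. About 80 g. Origin: centre of its underside; z up along its axis. The same as the other objective.
- cover_glass_box: Small closed box of cover glasses, plastic with a paper label on top, loose, lying flat: 34 mm (x) by 50 mm (y) by 28 mm high, about 45 g. Origin: centre of its underside; x along its short side, y along its long side. At the start its x axis points within 0.6 rad of world +x. The only block-shaped thing to sort.
- bay_tray: White oblong open tray with one divider across its middle that makes two equal bays: 86 mm (x) by 156 mm (y) outside, walls, divider and floor 3 mm thick, rims and divider 10 mm above the table. Origin: centre of its underside; y along its long side. Bay centres at y = +38 mm and y = -38 mm, each bay 80 mm (x) by about 73 mm (y) inside. Its x axis points within 0.2 rad of world +x. Fixed to the table, its place differs from start to start.
- round_dish: White shallow round dish, undivided: 136 mm outside diameter at the rim, 126 mm inside at the floor, floor and wall 3 mm thick, rim 10 mm above the table. Origin: centre of its underside, z up. Fixed to the table, its place differs from start to start.
- square_tray: White square open tray, undivided: 100 mm by 100 mm outside, 94 mm by 94 mm inside, floor and walls 3 mm thick, rim 10 mm above the table. Origin: centre of its underside, x and y along its sides. Its x axis points within 0.2 rad of world +x. Fixed to the table, its place differs from start to start.
- oil_bottle: Bystander, to be left standing: small amber bottle with a black cap, 30 mm diameter, 67 mm high, loose, upright among the things to sort. Origin: centre of its underside.

How it is judged:
By the outcome, as a careful person would: the job done as asked, in the order asked, and still so for the second after the job is handed in, with the robot touching nothing.
It also fails if it takes over 134 s, if anything falls off the work surface, if the arm or the gripper's body presses on something with over 40 N, if the wrist force passes 120 N, or if a joint passes its speed limit or range.

## Working session

There is one attempt and no reset: what is moved stays moved. The work goes in short steps, Python scripts to look and compute and a tool call to move; the robot and the scene stay as the last step left them, time stands still between calls to the robot, and variables do not carry over. Pictures are saved under pics/ and viewed, at most 14 in all, crops included, and the job is handed in when it is done.

Besides the shell and the picture viewer there is one more tool, called after ">>>" as a command line: name --pt "numbers of a row" for each row, then --argument value for the rest. jog_arm: Moves the arm, as the interface text tells. Its arguments: {"type":"object","properties":{"targets":{"type":"array"},"grip_force":{"type":"number"}},"required":["targets"]}

```bash
mkdir -p pics; ls; python3 - <<'E'
from cell import robot
import cv2
print(robot.tcp_to_tips)
s=robot.read_state();print(s)
for n in("scene","top"):
    c=robot.capture(n);cv2.imwrite(f"pics/{n}0.png",c["image"][:,:,::-1])
    print(n,{k:v for k,v in c.items() if k!="image"})
E
```

```text
pics
0.022
{'time_s': 0.0, 'q': array([-1.33710762e+00,  2.45784222e-01,  1.55896140e+00, -4.59825633e-05,
        1.33868288e+00, -1.74098141e-01]), 'qd': array([ 1.34094984e-04, -9.93579731e-05, -2.44782785e-05,  7.19985528e-04,
       -1.41632898e-04, -1.26554474e-03]), 'joint_efforts': array([ 3.47800496e-04, -4.15839493e+01, -3.14596689e+01,  6.85129710e-02,
        3.32222215e-02, -1.29376763e-04]), 'ee_pos': array([ 0.25764553, -0.59617154,  0.22639269]), 'ee_rot': array([-3.07471750e+00, -6.35766114e-01,  1.56064004e-04]), 'force': array([0.57145734, 0.25082451, 0.68024656]), 'wrist_torque': array([ 0.01409988, -0.01369181,  0.03168759]), 'gripper_force': 0.0, 'width': 0.09415410610668751}
scene {'fx': 422.251708226995, 'fy': 422.251708226995, 'cx': 280.6034918085291, 'cy': 205.1706016952598, 'origin': array([ 1.10795752, -0.10615471,  0.80538722]), 'attitude': array([0.50423161, 0.42708828, 1.30584094])}
top {'fx': 480.198475616001, 'fy': 480.198475616001, 'cx': 273.9188498179493, 'cy': 203.3248839827029, 'origin': array([0.35100634, 0.01933098, 1.22180331]), 'attitude': array([ 0.11771815, -0.13123173, -1.58141677])}
```

View pics/top0.png

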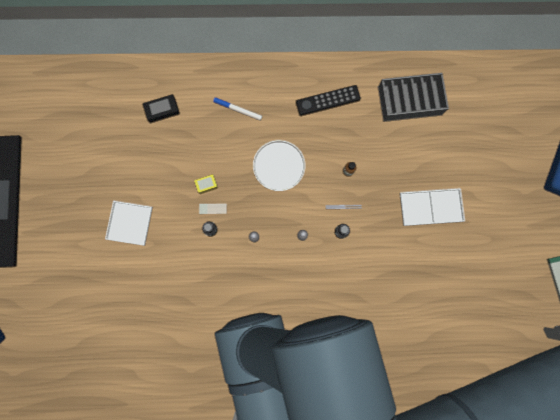

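View pics/scene0.png

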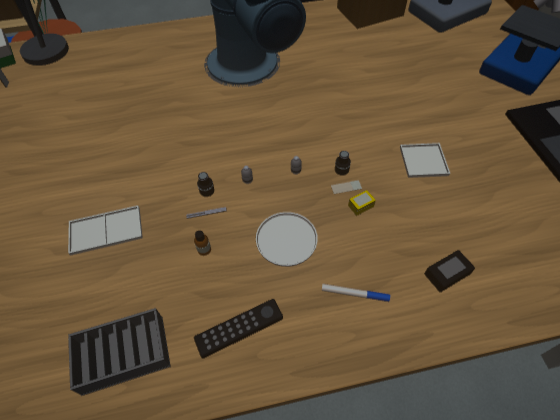

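The top view has the square tray at (130,223), the dish at (280,165) and the bay tray at (432,207). The eyepieces are at (209,229) and (343,231), the objectives at (254,237) and (303,235), the box at (205,184) and the bottle at (350,169). The scene view shows the same things from the far side.

```bash
cat > h.py <<'E'
import numpy as np, cv2
from scipy.spatial.transform import Rotation as R
from cell import robot
def ray(c,u,v):
    d=R.from_rotvec(c["attitude"]).apply([(u-c["cx"])/c["fx"],-(v-c["cy"])/c["fy"],-1]); return np.array(c["origin"]),d
def onz(c,u,v,z):
    o,d=ray(c,u,v); return (o+d*(z-o[2])/d[2])
def proj(c,p):
    q=R.from_rotvec(c["attitude"]).inv().apply(np.array(p)-c["origin"]); return c["cx"]+c["fx"]*q[0]/-q[2], c["cy"]-c["fy"]*q[1]/-q[2]
def blobs(m,amin=30):
    n,l,s,ce=cv2.connectedComponentsWithStats(m.astype(np.uint8)); return [(l==i,s[i]) for i in range(1,n) if s[i][4]>amin]
E
python3 - <<'E'
from h import *
for n,z in(("top",.01),("scene",.01)):
    c=robot.capture(n);im=c["image"];hsv=cv2.cvtColor(im,cv2.COLOR_RGB2HSV)
    m=(hsv[...,1]<40)&(hsv[...,2]>150)
    m=cv2.morphologyEx(m.astype(np.uint8),cv2.MORPH_CLOSE,np.ones((5,5)))
    for b,s in blobs(m,700):
        cs,_=cv2.findContours(b.astype(np.uint8),cv2.RETR_EXTERNAL,cv2.CHAIN_APPROX_NONE)
        P=np.array([onz(c,*p[0],z)[:2] for p in cs[0]],np.float32)*1000
        print(n,"white",s,cv2.minAreaRect(P))
    m=(hsv[...,0]>22)&(hsv[...,0]<35)&(hsv[...,1]>170)&(hsv[...,2]>120)
    m=cv2.morphologyEx(m.astype(np.uint8),cv2.MORPH_CLOSE,np.ones((9,9)))
    for b,s in blobs(m,60):
        cs,_=cv2.findContours(b.astype(np.uint8),cv2.RETR_EXTERNAL,cv2.CHAIN_APPROX_NONE)
        P=np.array([onz(c,*p[0],.028)[:2] for p in cs[0]],np.float32)*1000
        print(n,"yel",s,cv2.minAreaRect(P))
    if n=="top":
        cr=im[150:250,180:380]
    else: cr=im[145:257,180:380]
    cv2.imwrite(f"pics/{n}1.png",cv2.resize(cr[:,:,::-1],None,fx=4,fy=4,interpolation=cv2.INTER_CUBIC))
E
```

```text
top white [ 253  140   52   51 2088] ((645.1175537109375, -5.976806640625), (132.290771484375, 132.77772521972656), 89.23045349121094)
top white [ 400  188   65   38 2049] ((530.6802978515625, -397.390625), (86.74102783203125, 156.88633728027344), 3.1899378299713135)
top white [ 105  201   47   45 1584] ((500.3613586425781, 377.3880920410156), (102.16653442382812, 100.63800811767578), 79.77650451660156)
scene white [402 147  44  27 958] ((502.9335021972656, 374.89984130859375), (90.51055908203125, 85.04332733154297), 80.30451965332031)
scene white [  69  206   72   45 1846] ((532.3441162109375, -396.405029296875), (80.11060333251953, 152.97645568847656), 4.249602317810059)
scene white [ 256  216   61   48 2210] ((649.8848266601562, -6.420013427734375), (123.69441223144531, 123.0308837890625), 31.67494773864746)
scene yel [350 190  25  19 271] ((595.740234375, 181.99755859375), (34.22187042236328, 49.65258026123047), 17.619455337524414)
```

View pics/top1.png

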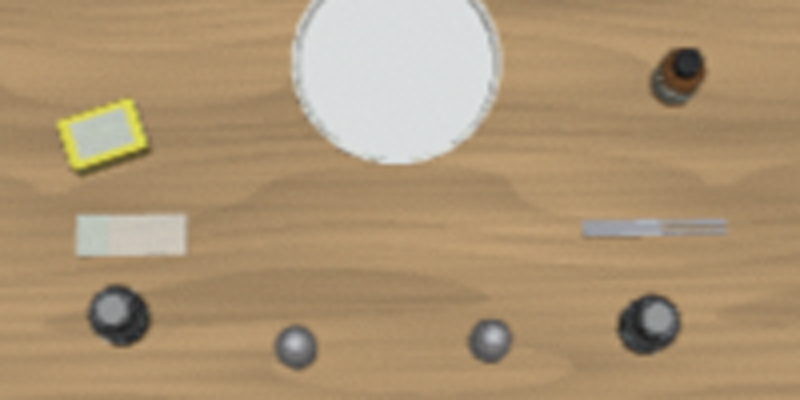

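View pics/scene1.png

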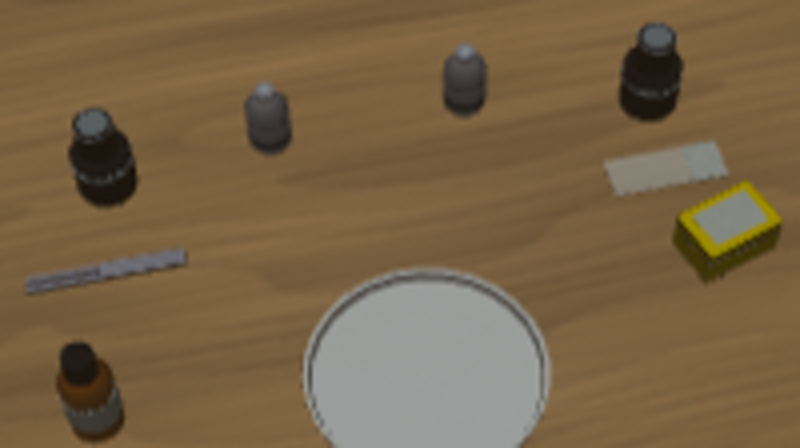

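```bash
python3 - <<'E'
from h import *
t=robot.capture("top");s=robot.capture("scene")
f=lambda U,a:(U+.5)/4-.5+a
def tp(U,V,z):return onz(t,f(U,180),f(V,150),z).round(4)
def sp(U,V,z):return onz(s,f(U,180),f(V,145),z).round(4)
def tri(a,b):
    o1,d1=ray(t,f(a[0],180),f(a[1],150));o2,d2=ray(s,f(b[0],180),f(b[1],145))
    k=np.linalg.lstsq(np.c_[d1,-d2],o2-o1,rcond=None)[0];p=o1+k[0]*d1;q=o2+k[1]*d2
    return ((p+q)/2).round(4),np.linalg.norm(p-q).round(4)
for n,a,b,z in(("eyeL",(112,307),(657,40),.058),("eyeR",(657,320),(93,123),.058),("objL",(296,342),(464,50),.05),("objR",(492,335),(264,90),.05),("bottle",(688,62),(78,355),.067),("box",(103,132),(728,215),.028)):
    print(n,tp(*a,z),sp(*b,z),tri(a,b))
print("objsil",tp(297,347,.022),tp(491,340,.022)); print("eye head bottom sil", tp(122,318,.02),tp(646,326,.02))
for U in((58,122),(133,98),(149,147),(76,168)):print(tp(*U,.028))
print("slide",tp(76,213,0),tp(187,255,0),"tweez",tp(582,228,0),tp(727,228,0))
E
```

```text
eyeL [0.482  0.1701 0.058 ] [0.4832 0.1707 0.058 ] (array([0.4823, 0.1706, 0.0569]), np.float64(0.0009))
eyeR [ 0.4694 -0.1615  0.058 ] [ 0.4709 -0.161   0.058 ] (array([ 0.4696, -0.1614,  0.0565]), np.float64(0.0006))
objL [0.4598 0.0586 0.05  ] [0.4582 0.06   0.05  ] (array([0.4598, 0.0591, 0.0519]), np.float64(0.001))
objR [ 0.4624 -0.0613  0.05  ] [ 0.4619 -0.0611  0.05  ] (array([ 0.4624, -0.0612,  0.0506]), np.float64(0.0001))
bottle [ 0.6281 -0.1853  0.067 ] [ 0.6299 -0.1846  0.067 ] (array([ 0.6286, -0.1852,  0.0651]), np.float64(0.0008))
box [0.5968 0.1804 0.028 ] [0.5941 0.1816 0.028 ] (array([0.5962, 0.1802, 0.0313]), np.float64(0.0004))
objsil [0.4593 0.059  0.022 ] [ 0.462  -0.0625  0.022 ]
eye head bottom sil [0.4793 0.1687 0.02  ] [ 0.4696 -0.1603  0.02  ]
[0.6037 0.2089 0.028 ]
[0.6186 0.1616 0.028 ]
[0.5868 0.1513 0.028 ]
[0.5739 0.1973 0.028 ]
slide [0.5497 0.2011 0.    ] [0.5214 0.1297 0.    ] tweez [ 0.5355 -0.1244  0.    ] [ 0.5342 -0.2179  0.    ]
```

Positions agree between the two views to about 1–2 mm, and their heights match the given sizes. I'll turn the tool so its fingers close along world x, then go above the right eyepiece.

>>> jog_arm --pt "0 0 -6.7 10 0 0 94" --pt "0 0 -6.7 0 0 0 94" --pt "0 0 -6.7 0 0 0 94" --pt "0 0 -6.7 0 0 0 94" --pt "0 0 -6.7 0 0 0 94" --pt "0 0 -6.7 0 0 0 94" --pt "0 0 -6.7 0 0 0 94" --pt "0 0 -6.7 0 0 0 94" --pt "0 0 -6.7 0 0 0 94" --pt "0 0 -6.3 0 0 0 94" --pt "0 0 0 0 0 0 94" --pt "0 0 0 0 0 0 94" --grip_force 15

```text
time_s: 1.3
ee_pos: [0.267, -0.5927, 0.2274]
ee_rot: [-2.225, -2.218, -0.0]
force: [-0.1, 0.7, -1.0]
width: 0.0939
gripper_force: 0.0
```

>>> jog_arm --pt "0 0 0 20 10 0 94" --pt "0 0 0 36 17 0 94" --pt "0 0 0 36 17 0 94" --pt "0 0 0 36 17 0 94" --pt "0 0 0 36 17 0 94" --pt "0 0 0 36 17 0 94" --pt "0 0 0 36 17 0 94" --pt "0 0 0 36 17 0 94" --pt "0 0 0 36 17 0 94" --pt "0 0 0 36 17 0 94" --pt "0 0 0 36 17 0 94" --pt "0 0 0 20 10 0 94"

```text
time_s: 2.3
ee_pos: [0.4581, -0.1896, 0.2277]
ee_rot: [2.222, 2.22, 0.001]
force: [0.5, -0.4, 0.8]
width: 0.0941
gripper_force: 0.0
```

>>> jog_arm --pt "0 0 0 0 0 0 94" --pt "0 0 0 0 0 0 94"

```text
time_s: 2.47
ee_pos: [0.4575, -0.1922, 0.2275]
ee_rot: [2.221, 2.221, -0.001]
force: [-0.5, -0.6, 0.9]
width: 0.0937
gripper_force: 0.0
```

>>> jog_arm --pt "0 0 0 16 6 10 94" --pt "0 0 0 15 6.5 20 94" --pt "0 0 0 0 0 30 94" --pt "0 0 0 0 0 30 94" --pt "0 0 0 0 0 30 94" --pt "0 0 0 0 0 25 94" --pt "0 0 0 0 0 20 94" --pt "0 0 0 0 0 15 94" --pt "0 0 0 0 0 10 94" --pt "0 0 0 0 0 5 94" --pt "0 0 0 0 0 0 94" --pt "0 0 0 0 0 0 94"

```text
time_s: 3.47
ee_pos: [0.4701, -0.1627, 0.0331]
ee_rot: [2.223, 2.219, 0.0]
force: [0.0, 0.9, 1.1]
width: 0.0937
gripper_force: 0.0
```

```bash
python3 - <<'E'
from h import *
s=robot.capture("scene");u,v=proj(s,[.47,-.161,.03]);u,v=int(u),int(v)
cv2.imwrite("pics/g1.png",cv2.resize(s["image"][v-60:v+50,u-70:u+70,::-1],None,fx=5,fy=5,interpolation=cv2.INTER_CUBIC))
print(robot.read_state()["ee_pos"])
E
```

```text
[ 0.47044345 -0.16267112  0.03347783]
```

View pics/g1.png

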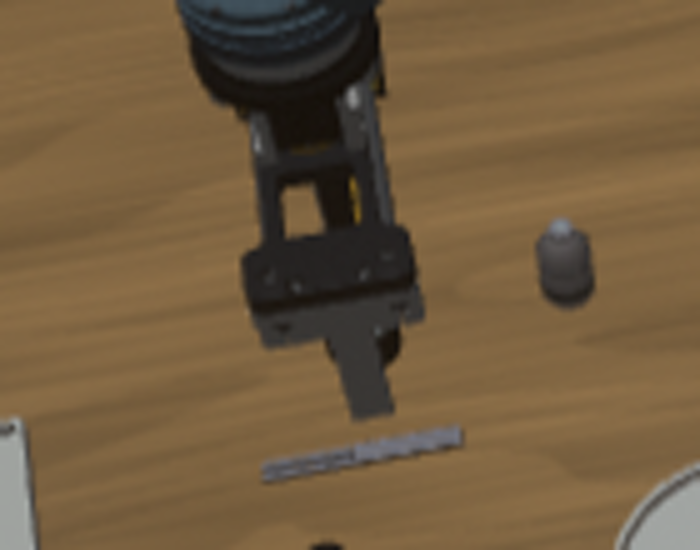

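The picture shows the front finger at (365,370) in front of the dark eyepiece, which peeks out on both sides of it. They are aligned to within a few mm, so I'm closing.

>>> jog_arm --pt "0 0 0 1.5 0 1 80" --pt "0 0 0 0 0 0 65" --pt "0 0 0 0 0 0 52" --pt "0 0 0 0 0 0 44" --pt "0 0 0 0 0 0 40" --pt "0 0 0 0 0 0 38" --pt "0 0 0 0 0 0 36" --pt "0 0 0 0 0 0 34" --pt "0 0 0 0 0 0 30" --pt "0 0 0 0 0 0 30" --pt "0 0 0 0 0 0 30" --pt "0 0 0 0 0 0 30"

```text
time_s: 4.52
ee_pos: [0.4697, -0.1604, 0.0314]
ee_rot: [2.222, 2.221, 0.0]
force: [0.1, 0.5, 0.1]
width: 0.0347
gripper_force: 15.0
```

>>> jog_arm --pt "0 0 0 0 0 -5 30" --pt "0 0 0 0 0 -10 30" --pt "0 0 0 0 0 -20 30" --pt "0 0 0 0 0 -25 30" --pt "0 0 0 0 0 -20 30" --pt "0 0 0 -5 1 -15 30" --pt "0 0 0 -10 2 -5 30" --pt "0 0 0 -15 4 0 30" --pt "0 0 0 -20 5 0 30" --pt "0 0 0 -25 6 0 30" --pt "0 0 0 -25 6 0 30" --pt "0 0 0 -25 6 0 30"

```text
time_s: 5.52
ee_pos: [0.4992, -0.2873, 0.13]
ee_rot: [-2.221, -2.219, 0.0]
force: [0.7, 0.5, 0.3]
width: 0.0351
gripper_force: 15.0
```

>>> jog_arm --pt "0 0 0 -25 6 0 30" --pt "0 0 0 -25 6 0 30" --pt "0 0 0 -25 6 0 30" --pt "0 0 0 -25 5 0 30" --pt "0 0 0 -20 4 0 30" --pt "0 0 0 -15 3 0 30" --pt "0 0 0 -10 2 0 30" --pt "0 0 0 -5 1 0 30" --pt "0 0 0 0 0 0 30" --pt "0 0 0 0 0 0 30"

```text
time_s: 6.35
ee_pos: [0.5322, -0.435, 0.1307]
ee_rot: [-2.221, -2.22, -0.0]
force: [-0.3, -0.2, -0.2]
width: 0.0345
gripper_force: 15.0
```

```bash
python3 - <<'E'
from h import *
s=robot.capture("scene")
cv2.imwrite("pics/p1.png",cv2.resize(s["image"][120:270,30:230,::-1],None,fx=4,fy=4,interpolation=cv2.INTER_CUBIC))
print(robot.read_state()["ee_pos"])
E
```

```text
[ 0.53235865 -0.43468183  0.13095123]
```

View pics/p1.png

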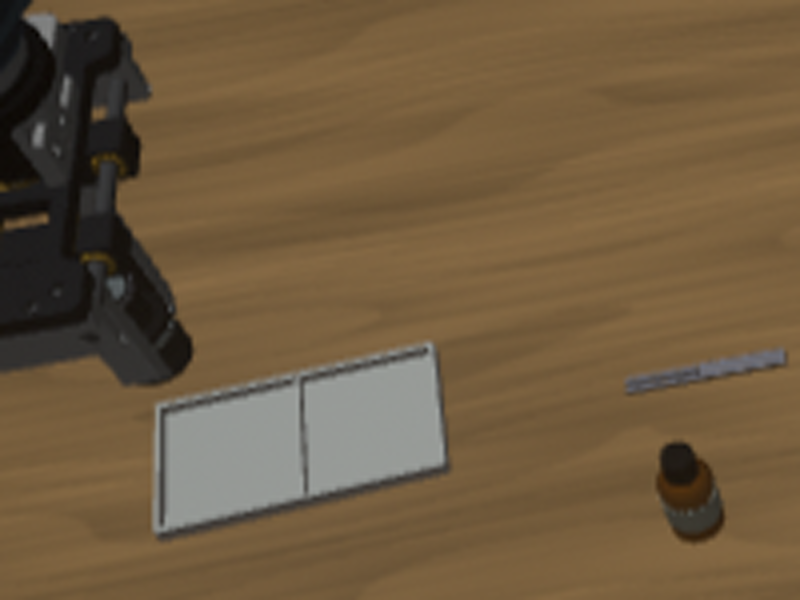

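The eyepiece at (170,365) is held upright, with its wide end below the fingertips. It appears off the tray only because it is 10 cm up. I'm lowering into the far bay.

>>> jog_arm --pt "0 0 0 0 0 5 30" --pt "0 0 0 0 0 12 30" --pt "0 0 0 0 0 18 30" --pt "0 0 0 0 0 20 30" --pt "0 0 0 0 0 16 30" --pt "0 0 0 0 0 10 30" --pt "0 0 0 0 0 6 30" --pt "0 0 0 0 0 4 30" --pt "0 0 0 0 0 2 30" --pt "0 0 0 0 0 1 30" --pt "0 0 0 0 0 0 30" --pt "0 0 0 0 0 0 30"

```text
time_s: 7.4
ee_pos: [0.533, -0.4359, 0.0383]
ee_rot: [2.221, 2.22, -0.0]
force: [-0.0, 0.2, -0.4]
width: 0.0348
gripper_force: 15.0
```

>>> jog_arm --pt "0 0 0 0 0 0.5 30" --pt "0 0 0 0 0 0.5 30" --pt "0 0 0 0 0 0.3 30" --pt "0 0 0 0 0 0.2 30" --pt "0 0 0 0 0 0 30" --pt "0 0 0 0 0 0 30"

```text
time_s: 7.9
ee_pos: [0.5326, -0.4354, 0.0359]
ee_rot: [-2.222, -2.221, -0.0]
force: [0.9, -0.1, 0.2]
width: 0.0347
gripper_force: 15.0
```

>>> jog_arm --pt "0 0 0 0 0 0.3 30" --pt "0 0 0 0 0 0.3 30" --pt "0 0 0 0 0 0.3 30" --pt "0 0 0 0 0 0 30" --pt "0 0 0 0 0 0 30"

```text
time_s: 8.32
ee_pos: [0.5325, -0.4354, 0.035]
ee_rot: [-2.222, -2.221, -0.0]
force: [-0.1, 0.5, -0.3]
width: 0.0346
gripper_force: 15.0
```

>>> jog_arm --pt "0 0 0 0 0 0.3 30" --pt "0 0 0 0 0 0.3 30" --pt "0 0 0 0 0 0 30" --pt "0 0 0 0 0 0 30"

```text
time_s: 8.65
ee_pos: [0.5326, -0.4354, 0.0345]
ee_rot: [2.222, 2.221, -0.0]
force: [-1.0, -0.0, 0.1]
width: 0.0351
gripper_force: 15.0
```

>>> jog_arm --pt "0 0 0 0 0 0.3 30" --pt "0 0 0 0 0 0.3 30" --pt "0 0 0 0 0 0 30" --pt "0 0 0 0 0 0 30"

```text
time_s: 8.98
ee_pos: [0.5326, -0.4354, 0.0344]
ee_rot: [-2.222, -2.221, 0.0]
force: [-2.9, 2.1, 5.0]
width: 0.0346
gripper_force: 15.0
```

Contact is confirmed at the expected height. I'm releasing gently, rising, then heading to the left eyepiece.

>>> jog_arm --pt "0 0 0 0 0 0 35" --pt "0 0 0 0 0 0 37" --pt "0 0 0 0 0 0 40" --pt "0 0 0 0 0 0 46" --pt "0 0 0 0 0 0 52" --pt "0 0 0 0 0 0 56" --pt "0 0 0 0 0 0 56" --pt "0 0 0 0 0 -5 56" --pt "0 0 0 0 0 -15 56" --pt "0 0 0 0 0 -25 60" --pt "0 0 0 0 0 -30 70" --pt "0 0 0 0 0 -25 94"

```text
time_s: 9.98
ee_pos: [0.533, -0.4358, 0.1371]
ee_rot: [2.221, 2.219, -0.0]
force: [0.6, -0.3, 0.7]
width: 0.0702
gripper_force: 0.0
```

```bash
python3 - <<'E'
from h import *
s=robot.capture("scene")
cv2.imwrite("pics/p2.png",cv2.resize(s["image"][150:260,40:180,::-1],None,fx=4,fy=4,interpolation=cv2.INTER_CUBIC))
print(robot.read_state()["ee_pos"])
E
```

```text
[ 0.53530831 -0.43823056  0.14365555]
```

View pics/p2.png

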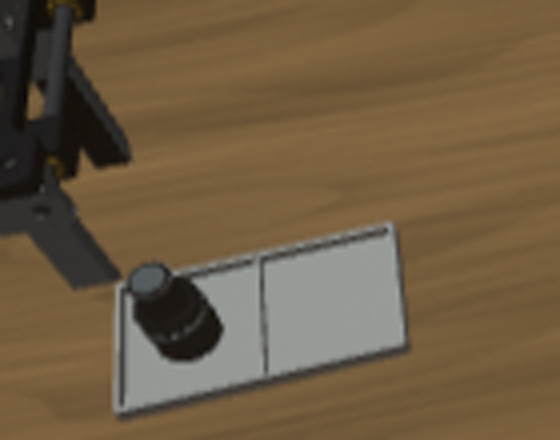

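```bash
python3 - <<'E'
from h import *
s=robot.capture("scene")
for z in(.003,.037,.061):
    u,v=proj(s,[.5325,-.4355,z]);print(z,(u-40)*4,(v-150)*4)
E
```

```text
0.003 190.66238410397375 333.07239917733136
0.037 166.2820731291149 300.4756011850684
0.061 148.16280684760545 276.2499026960111
```

The eyepiece is upright: its top is at (150,278), against (148,276) predicted for standing. Next is the left eyepiece.

>>> jog_arm --pt "0 0 0 15 0 0 94" --pt "0 0 0 25 -3 0 94" --pt "0 0 0 35 -3 0 94" --pt "0 0 0 35 -3 0 94" --pt "0 0 0 35 -3 0 94" --pt "0 0 0 35 -3 0 94" --pt "0 0 0 35 -3 0 94" --pt "0 0 0 35 -3 0 94" --pt "0 0 0 35 -3 0 94" --pt "0 0 0 35 -3 0 94" --pt "0 0 0 35 -3 0 94" --pt "0 0 0 35 -3 0 94"

```text
time_s: 11.08
ee_pos: [0.4991, -0.0437, 0.1339]
ee_rot: [-2.222, -2.22, -0.0]
force: [-0.0, 1.2, -0.2]
width: 0.0939
gripper_force: 0.0
```

>>> jog_arm --pt "0 0 0 35 -3 0 94" --pt "0 0 0 35 -3 0 94" --pt "0 0 0 35 -3 0 94" --pt "0 0 0 35 -3 0 94" --pt "0 0 0 35 -3 0 94" --pt "0 0 0 25 -3 0 94" --pt "0 0 0 15 0 0 94" --pt "0 0 0 0 0 0 94" --pt "0 0 0 0 0 0 94" --pt "0 0 0 0 0 0 94"

```text
time_s: 11.92
ee_pos: [0.4819, 0.169, 0.1338]
ee_rot: [2.222, 2.22, -0.001]
force: [0.1, -0.3, -0.3]
width: 0.0938
gripper_force: 0.0
```

>>> jog_arm --pt "0 0 0 1 0 8 94" --pt "0 0 0 0 0 18 94" --pt "0 0 0 0 0 22 94" --pt "0 0 0 0 0 22 94" --pt "0 0 0 0 0 16 94" --pt "0 0 0 0 0 9 94" --pt "0 0 0 0 0 5 94" --pt "0 0 0 0 0 2 94" --pt "0 0 0 0 0 0 94" --pt "0 0 0 0 0 0 80" --pt "0 0 0 0 0 0 65" --pt "0 0 0 0 0 0 52"

```text
time_s: 12.92
ee_pos: [0.4826, 0.1707, 0.0327]
ee_rot: [2.221, 2.22, 0.002]
force: [-0.2, -0.3, -0.3]
width: 0.0774
gripper_force: 0.0
```

>>> jog_arm --pt "0 0 0 0 0 0 44" --pt "0 0 0 0 0 0 40" --pt "0 0 0 0 0 0 38" --pt "0 0 0 0 0 0 36" --pt "0 0 0 0 0 0 34" --pt "0 0 0 0 0 0 30" --pt "0 0 0 0 0 0 30" --pt "0 0 0 0 0 0 30" --pt "0 0 0 0 0 0 30"

```text
time_s: 13.67
ee_pos: [0.4819, 0.1706, 0.0318]
ee_rot: [-2.222, -2.221, 0.0]
force: [-0.2, 0.6, 0.8]
width: 0.0349
gripper_force: 15.0
```

>>> jog_arm --pt "0 0 0 0 0 -5 30" --pt "0 0 0 0 0 -12 30" --pt "0 0 0 0 0 -22 30" --pt "0 0 0 0 0 -27 30" --pt "0 0 0 0 0 -22 30" --pt "0 0 0 -10 1 -15 30" --pt "0 0 0 -20 1 -7 30" --pt "0 0 0 -30 3 0 30" --pt "0 0 0 -30 3 0 30" --pt "0 0 0 -30 3 0 30" --pt "0 0 0 -30 3 0 30" --pt "0 0 0 -30 3 0 30"

```text
time_s: 14.67
ee_pos: [0.499, -0.0108, 0.1431]
ee_rot: [2.221, 2.22, 0.001]
force: [0.6, -0.3, -0.6]
width: 0.0346
gripper_force: 15.0
```

>>> jog_arm --pt "0 0 0 -30 3 0 30" --pt "0 0 0 -30 3 0 30" --pt "0 0 0 -30 3 0 30" --pt "0 0 0 -30 3 0 30" --pt "0 0 0 -30 3 0 30" --pt "0 0 0 -30 3 0 30" --pt "0 0 0 -30 3 0 30" --pt "0 0 0 -30 3 0 30" --pt "0 0 0 -30 3 0 30" --pt "0 0 0 -30 3 0 30" --pt "0 0 0 -25 0 0 30" --pt "0 0 0 -15 0 0 30"

```text
time_s: 15.67
ee_pos: [0.5286, -0.3521, 0.1431]
ee_rot: [2.223, 2.218, -0.0]
force: [0.2, 0.1, -0.5]
width: 0.0346
gripper_force: 15.0
```

>>> jog_arm --pt "0 0 0 -10 0 0 30" --pt "0 0 0 0 0 0 30" --pt "0 0 0 0 0 0 30" --pt "0 0 0 0 0 0 30"

```text
time_s: 16.0
ee_pos: [0.5287, -0.358, 0.1418]
ee_rot: [-2.22, -2.221, -0.0]
force: [-0.6, -0.2, -0.1]
width: 0.035
gripper_force: 15.0
```

>>> jog_arm --pt "0 0 0 -1 0 6 30" --pt "0 0 0 0 0 14 30" --pt "0 0 0 0 0 20 30" --pt "0 0 0 0 0 22 30" --pt "0 0 0 0 0 18 30" --pt "0 0 0 0 0 12 30" --pt "0 0 0 0 0 7 30" --pt "0 0 0 0 0 4 30" --pt "0 0 0 0 0 2 30" --pt "0 0 0 0 0 1 30" --pt "0 0 0 0 0 0 30" --pt "0 0 0 0 0 0 30"

```text
time_s: 17.0
ee_pos: [0.5291, -0.3609, 0.0369]
ee_rot: [2.221, 2.22, 0.0]
force: [0.3, -1.0, -1.4]
width: 0.0347
gripper_force: 15.0
```

>>> jog_arm --pt "0 0 0 0 0 0.3 30" --pt "0 0 0 0 0 0.3 30" --pt "0 0 0 0 0 0.3 30" --pt "0 0 0 0 0 0 30" --pt "0 0 0 0 0 0 30"

```text
time_s: 17.42
ee_pos: [0.5286, -0.3604, 0.035]
ee_rot: [-2.222, -2.221, 0.0]
force: [1.0, 0.0, -0.8]
width: 0.0347
gripper_force: 15.0
```

>>> jog_arm --pt "0 0 0 0 0 0.2 30" --pt "0 0 0 0 0 0.2 30" --pt "0 0 0 0 0 0.0 30" --pt "0 0 0 0 0 0 30" --pt "0 0 0 0 0 0 30"

```text
time_s: 17.83
ee_pos: [0.5287, -0.3605, 0.0349]
ee_rot: [-2.222, -2.221, 0.0]
force: [-1.3, 0.9, 3.2]
width: 0.0342
gripper_force: 15.0
```

>>> jog_arm --pt "0 0 0 0 0 0 35" --pt "0 0 0 0 0 0 37" --pt "0 0 0 0 0 0 40" --pt "0 0 0 0 0 0 46" --pt "0 0 0 0 0 0 52" --pt "0 0 0 0 0 0 56" --pt "0 0 0 0 0 0 56" --pt "0 0 0 0 0 -5 56" --pt "0 0 0 0 0 -15 56" --pt "0 0 0 0 0 -25 60" --pt "0 0 0 0 0 -30 70" --pt "0 0 0 0 0 -25 94"

```text
time_s: 18.83
ee_pos: [0.529, -0.3608, 0.1378]
ee_rot: [2.221, 2.219, 0.0]
force: [0.9, -1.3, -0.3]
width: 0.0701
gripper_force: 0.0
```

>>> jog_arm --pt "0 0 0 14 -4 0 94" --pt "0 0 0 25 -7 0 94" --pt "0 0 0 35 -7 0 94" --pt "0 0 0 35 -7 0 94" --pt "0 0 0 35 -7 0 94" --pt "0 0 0 35 -7 0 94" --pt "0 0 0 35 -7 0 94" --pt "0 0 0 35 -7 0 94" --pt "0 0 0 25 -7 0 94" --pt "0 0 0 15 -5 0 94" --pt "0 0 0 10 -2 0 94" --pt "0 0 0 0 0 0 94"

```text
time_s: 19.83
ee_pos: [0.4618, -0.0601, 0.1355]
ee_rot: [2.219, 2.222, 0.001]
force: [0.2, -0.3, -0.1]
width: 0.0941
gripper_force: 0.0
```

>>> jog_arm --pt "0 0 0 0 0 0 94" --pt "0 0 0 0 0 0 94"

```text
time_s: 20.0
ee_pos: [0.4624, -0.0623, 0.1352]
ee_rot: [2.222, 2.219, 0.0]
force: [-0.9, -0.2, -0.1]
width: 0.0941
gripper_force: 0.0
```

```bash
python3 - <<'E'
from h import *
s=robot.capture("scene")
for y,x in((-.4355,.5325),(-.3605,.529)):
    u,v=proj(s,[x,y,.061]);print((u-40)*4,(v-150)*4)
print(robot.read_state()["ee_pos"])
cv2.imwrite("pics/p3.png",cv2.resize(s["image"][150:260,40:180,::-1],None,fx=4,fy=4,interpolation=cv2.INTER_CUBIC))
E
```

```text
148.16280684760545 276.2499026960111
292.27121443441433 244.87866339128414
[ 0.46235211 -0.06239799  0.13500512]
```

View pics/p3.png

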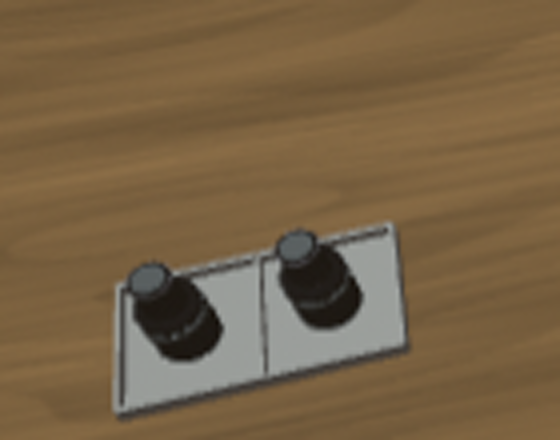

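Both eyepieces stand upright, one per bay, with tops at (150,278) and (296,247) as predicted. Next is the right objective.

>>> jog_arm --pt "0 0 0 1 0 9 94" --pt "0 0 0 0 0 18 94" --pt "0 0 0 0 0 22 94" --pt "0 0 0 0 0 22 94" --pt "0 0 0 0 0 16 94" --pt "0 0 0 0 0 9 94" --pt "0 0 0 0 0 5 94" --pt "0 0 0 0 0 3 94" --pt "0 0 0 0 0 0 94" --pt "0 0 0 0 0 0 80" --pt "0 0 0 0 0 0 65" --pt "0 0 0 0 0 0 50"

```text
time_s: 21.05
ee_pos: [0.4625, -0.0606, 0.0314]
ee_rot: [2.221, 2.22, 0.001]
force: [-0.6, -0.2, -0.3]
width: 0.0774
gripper_force: 0.0
```

>>> jog_arm --pt "0 0 0 0 0 0 40" --pt "0 0 0 0 0 0 35" --pt "0 0 0 0 0 0 32" --pt "0 0 0 0 0 0 30" --pt "0 0 0 0 0 0 28" --pt "0 0 0 0 0 0 26" --pt "0 0 0 0 0 0 24" --pt "0 0 0 0 0 0 20" --pt "0 0 0 0 0 0 20" --pt "0 0 0 0 0 0 20" --pt "0 0 0 0 0 0 20"

```text
time_s: 21.97
ee_pos: [0.4618, -0.0603, 0.0305]
ee_rot: [-2.222, -2.221, 0.0]
force: [-0.3, 0.2, -0.1]
width: 0.0252
gripper_force: 15.0
```

>>> jog_arm --pt "0 0 0 0 0 -5 20" --pt "0 0 0 0 0 -12 20" --pt "0 0 0 0 0 -22 20" --pt "0 0 0 0 0 -25 20" --pt "0 0 0 0 0 -18 20" --pt "0 0 0 2 5 -12 20" --pt "0 0 0 3 15 -6 20" --pt "0 0 0 4 25 0 20" --pt "0 0 0 4 25 0 20" --pt "0 0 0 4 25 0 20" --pt "0 0 0 4 25 0 20" --pt "0 0 0 3 25 0 20"

```text
time_s: 22.97
ee_pos: [0.6078, -0.036, 0.1306]
ee_rot: [-2.222, -2.221, 0.0]
force: [-0.0, 0.5, -0.4]
width: 0.0254
gripper_force: 15.0
```

>>> jog_arm --pt "0 0 0 0 20 0 20" --pt "0 0 0 0 12 0 20" --pt "0 0 0 0 7 0 20" --pt "0 0 0 0 0 0 20" --pt "0 0 0 0 0 0 20" --pt "0 0 0 0 0 0 20"

```text
time_s: 23.47
ee_pos: [0.6449, -0.0364, 0.1304]
ee_rot: [-2.222, -2.22, 0.001]
force: [-0.8, -0.7, -0.3]
width: 0.0256
gripper_force: 15.0
```

```bash
python3 - <<'E'
from h import *
s=robot.capture("scene")
print(robot.read_state()["ee_pos"], [proj(s,[.645,-.036,z]) for z in(.1,.15)])
cv2.imwrite("pics/p4.png",cv2.resize(s["image"][130:280,190:390,::-1],None,fx=3,fy=3,interpolation=cv2.INTER_CUBIC))
E
```

```text
[ 0.64496654 -0.03640062  0.13047785] [(np.float64(271.0864775127848), np.float64(216.972662481449)), (np.float64(270.1928251190342), np.float64(202.49414146926466))]
```

View pics/p4.png

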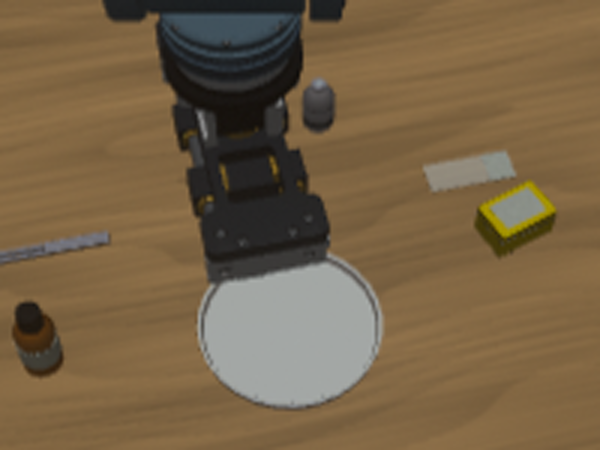

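The dish is clear and the gripper covers the held objective, which is out of view. The opening of 25 mm with 15 N shows it is held. I'm lowering now.

>>> jog_arm --pt "0 0 0 0 0 6 20" --pt "0 0 0 0 0 12 20" --pt "0 0 0 0 0 18 20" --pt "0 0 0 0 0 20 20" --pt "0 0 0 0 0 15 20" --pt "0 0 0 0 0 10 20" --pt "0 0 0 0 0 7 20" --pt "0 0 0 0 0 4 20" --pt "0 0 0 0 0 2 20" --pt "0 0 0 0 0 1 20" --pt "0 0 0 0 0 0 20" --pt "0 0 0 0 0 0 20"

```text
time_s: 24.52
ee_pos: [0.6464, -0.0366, 0.0364]
ee_rot: [2.221, 2.22, 0.001]
force: [0.3, -0.8, -1.0]
width: 0.0253
gripper_force: 15.0
```

>>> jog_arm --pt "0 0 0 0 0 0.4 20" --pt "0 0 0 0 0 0.3 20" --pt "0 0 0 0 0 0.3 20" --pt "0 0 0 0 0 0 20" --pt "0 0 0 0 0 0 20"

```text
time_s: 24.93
ee_pos: [0.6458, -0.0364, 0.0346]
ee_rot: [2.222, 2.221, 0.0]
force: [1.2, 0.3, -1.9]
width: 0.0252
gripper_force: 15.0
```

>>> jog_arm --pt "0 0 0 0 0 0.3 20" --pt "0 0 0 0 0 0.3 20" --pt "0 0 0 0 0 0.0 20" --pt "0 0 0 0 0 0 20" --pt "0 0 0 0 0 0 20"

```text
time_s: 25.35
ee_pos: [0.6458, -0.0365, 0.0339]
ee_rot: [-2.222, -2.221, 0.0]
force: [-0.1, 0.9, -0.6]
width: 0.0253
gripper_force: 15.0
```

>>> jog_arm --pt "0 0 0 0 0 0.3 20" --pt "0 0 0 0 0 0.2 20" --pt "0 0 0 0 0 0.0 20" --pt "0 0 0 0 0 0 20"

```text
time_s: 25.68
ee_pos: [0.6458, -0.0365, 0.0336]
ee_rot: [2.222, 2.221, -0.0]
force: [-0.0, -0.4, -0.1]
width: 0.0254
gripper_force: 15.0
```

>>> jog_arm --pt "0 0 0 0 0 0.2 20" --pt "0 0 0 0 0 0.0 20" --pt "0 0 0 0 0 0.0 20"

```text
time_s: 25.93
ee_pos: [0.6459, -0.0365, 0.0336]
ee_rot: [2.222, 2.221, -0.0]
force: [-1.3, -1.1, 2.9]
width: 0.0255
gripper_force: 15.0
```

>>> jog_arm --pt "0 0 0 0 0 0 25" --pt "0 0 0 0 0 0 27" --pt "0 0 0 0 0 0 30" --pt "0 0 0 0 0 0 36" --pt "0 0 0 0 0 0 42" --pt "0 0 0 0 0 0 46" --pt "0 0 0 0 0 0 46" --pt "0 0 0 0 0 -5 46" --pt "0 0 0 0 0 -15 46" --pt "0 0 0 0 0 -25 50" --pt "0 0 0 0 0 -30 60" --pt "0 0 0 0 0 -25 94"

```text
time_s: 26.93
ee_pos: [0.6464, -0.0366, 0.1365]
ee_rot: [2.221, 2.22, 0.002]
force: [1.4, 0.4, 0.3]
width: 0.0599
gripper_force: 0.0
```

>>> jog_arm --pt "0 0 0 6 -10 0 94" --pt "0 0 0 10 -20 0 94" --pt "0 0 0 15 -30 0 94" --pt "0 0 0 15 -30 0 94" --pt "0 0 0 15 -30 0 94" --pt "0 0 0 15 -25 0 94" --pt "0 0 0 10 -20 0 94" --pt "0 0 0 6 -14 0 94" --pt "0 0 0 4 -7 0 94" --pt "0 0 0 0 0 0 94" --pt "0 0 0 0 0 0 94" --pt "0 0 0 0 0 0 94"

```text
time_s: 27.93
ee_pos: [0.461, 0.0592, 0.134]
ee_rot: [2.222, 2.219, 0.001]
force: [0.1, 1.3, 0.1]
width: 0.0939
gripper_force: 0.0
```

```bash
python3 - <<'E'
from h import *
s=robot.capture("scene")
print(robot.read_state()["ee_pos"], [((u-190)*3,(v-130)*3) for u,v in (proj(s,[.646,-.0365,z]) for z in(.003,.053))])
cv2.imwrite("pics/p5.png",cv2.resize(s["image"][130:280,190:390,::-1],None,fx=3,fy=3,interpolation=cv2.INTER_CUBIC))
E
```

```text
[0.46095399 0.05917674 0.13381103] [(np.float64(247.39143580475007), np.float64(335.5251264661821)), (np.float64(245.140425153582), np.float64(299.4098765225517))]
```

View pics/p5.png

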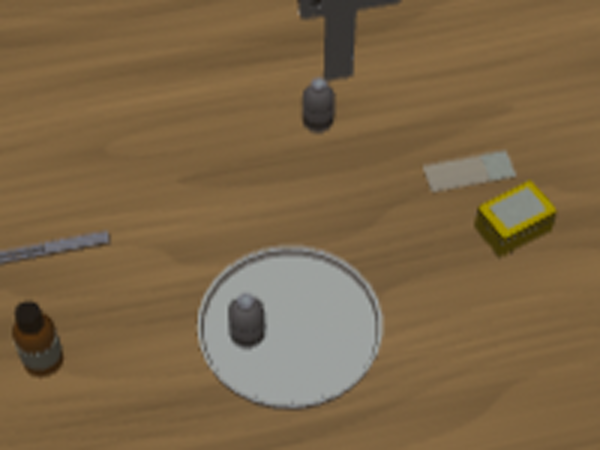

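The first objective stands upright in the dish, its nose at (246,300) as predicted. Picking the second one, which is under the gripper and still standing at (318,105).

>>> jog_arm --pt "0 0 0 0 -0.5 9 94" --pt "0 0 0 0 0 18 94" --pt "0 0 0 0 0 22 94" --pt "0 0 0 0 0 22 94" --pt "0 0 0 0 0 16 94" --pt "0 0 0 0 0 9 94" --pt "0 0 0 0 0 5 94" --pt "0 0 0 0 0 1 94" --pt "0 0 0 0 0 0 94" --pt "0 0 0 0 0 0 80" --pt "0 0 0 0 0 0 65" --pt "0 0 0 0 0 0 50"

```text
time_s: 28.98
ee_pos: [0.4601, 0.0596, 0.0321]
ee_rot: [2.221, 2.22, 0.002]
force: [-0.4, -0.4, -0.8]
width: 0.0774
gripper_force: 0.0
```

>>> jog_arm --pt "0 0 0 0 0 0 40" --pt "0 0 0 0 0 0 35" --pt "0 0 0 0 0 0 32" --pt "0 0 0 0 0 0 30" --pt "0 0 0 0 0 0 28" --pt "0 0 0 0 0 0 26" --pt "0 0 0 0 0 0 24" --pt "0 0 0 0 0 0 20" --pt "0 0 0 0 0 0 20" --pt "0 0 0 0 0 0 20" --pt "0 0 0 0 0 0 20"

```text
time_s: 29.9
ee_pos: [0.4594, 0.0596, 0.0312]
ee_rot: [-2.222, -2.221, -0.0]
force: [-0.8, 1.2, -1.1]
width: 0.0256
gripper_force: 15.0
```

>>> jog_arm --pt "0 0 0 0 0 -5 20" --pt "0 0 0 0 0 -12 20" --pt "0 0 0 0 0 -22 20" --pt "0 0 0 0 0 -25 20" --pt "0 0 0 0 0 -18 20" --pt "0 0 0 -2 5 -12 20" --pt "0 0 0 -4 15 -6 20" --pt "0 0 0 -6 25 0 20" --pt "0 0 0 -6 25 0 20" --pt "0 0 0 -6 25 0 20" --pt "0 0 0 -6 25 0 20" --pt "0 0 0 -5 25 0 20"

```text
time_s: 30.9
ee_pos: [0.6053, 0.0242, 0.1313]
ee_rot: [-2.222, -2.22, 0.0]
force: [0.5, -0.6, -0.4]
width: 0.0256
gripper_force: 15.0
```

>>> jog_arm --pt "0 0 0 0 21 0 20" --pt "0 0 0 0 13 0 20" --pt "0 0 0 0 7 0 20" --pt "0 0 0 0 0 0 20" --pt "0 0 0 0 0 0 20" --pt "0 0 0 0 0 0 20"

```text
time_s: 31.4
ee_pos: [0.6444, 0.0247, 0.1311]
ee_rot: [-2.221, -2.22, 0.001]
force: [0.5, 0.1, -0.1]
width: 0.0257
gripper_force: 15.0
```

>>> jog_arm --pt "0 0 0 0 0 6 20" --pt "0 0 0 0 0 12 20" --pt "0 0 0 0 0 18 20" --pt "0 0 0 0 0 20 20" --pt "0 0 0 0 0 15 20" --pt "0 0 0 0 0 10 20" --pt "0 0 0 0 0 7 20" --pt "0 0 0 0 0 4 20" --pt "0 0 0 0 0 2 20" --pt "0 0 0 0 0 1 20" --pt "0 0 0 0 0 0 20" --pt "0 0 0 0 0 0 20"

```text
time_s: 32.4
ee_pos: [0.646, 0.0245, 0.0371]
ee_rot: [2.221, 2.22, 0.001]
force: [-0.5, 0.2, -1.1]
width: 0.0259
gripper_force: 15.0
```

>>> jog_arm --pt "0 0 0 0 0 0.4 20" --pt "0 0 0 0 0 0.3 20" --pt "0 0 0 0 0 0.3 20" --pt "0 0 0 0 0 0 20" --pt "0 0 0 0 0 0 20"

```text
time_s: 32.82
ee_pos: [0.6454, 0.0245, 0.0353]
ee_rot: [2.222, 2.221, 0.0]
force: [0.4, 0.2, -1.4]
width: 0.0255
gripper_force: 15.0
```

>>> jog_arm --pt "0 0 0 0 0 0.3 20" --pt "0 0 0 0 0 0.3 20" --pt "0 0 0 0 0 0.0 20" --pt "0 0 0 0 0 0 20" --pt "0 0 0 0 0 0 20"

```text
time_s: 33.23
ee_pos: [0.6453, 0.0246, 0.0346]
ee_rot: [-2.222, -2.221, 0.0]
force: [-0.0, -0.1, -1.5]
width: 0.0257
gripper_force: 15.0
```

>>> jog_arm --pt "0 0 0 0 0 0.3 20" --pt "0 0 0 0 0 0.1 20" --pt "0 0 0 0 0 0.0 20" --pt "0 0 0 0 0 0 20"

```text
time_s: 33.57
ee_pos: [0.6453, 0.0245, 0.0343]
ee_rot: [-2.222, -2.221, 0.0]
force: [-0.4, 0.2, 0.9]
width: 0.0256
gripper_force: 15.0
```

>>> jog_arm --pt "0 0 0 0 0 0.2 20" --pt "0 0 0 0 0 0.0 20" --pt "0 0 0 0 0 0.0 20"

```text
time_s: 33.82
ee_pos: [0.6454, 0.0245, 0.0343]
ee_rot: [2.222, 2.221, -0.0]
force: [-1.3, 0.3, 2.0]
width: 0.0257
gripper_force: 15.0
```

>>> jog_arm --pt "0 0 0 0 0 0 25" --pt "0 0 0 0 0 0 27" --pt "0 0 0 0 0 0 30" --pt "0 0 0 0 0 0 36" --pt "0 0 0 0 0 0 42" --pt "0 0 0 0 0 0 46" --pt "0 0 0 0 0 0 46" --pt "0 0 0 0 0 -5 46" --pt "0 0 0 0 0 -15 46" --pt "0 0 0 0 0 -25 50" --pt "0 0 0 0 0 -30 60" --pt "0 0 0 0 0 -25 94"

```text
time_s: 34.82
ee_pos: [0.6459, 0.0245, 0.1373]
ee_rot: [2.221, 2.22, 0.002]
force: [0.6, -0.6, 0.8]
width: 0.0599
gripper_force: 0.0
```

>>> jog_arm --pt "0 0 0 10 -3 0 94" --pt "0 0 0 20 -7 0 94" --pt "0 0 0 30 -10 0 94" --pt "0 0 0 30 -10 0 94" --pt "0 0 0 30 -9 0 94" --pt "0 0 0 20 -6 0 94" --pt "0 0 0 12 -4 0 94" --pt "0 0 0 4.5 -0.5 0 94" --pt "0 0 -5.9 0 0 0 94" --pt "0 0 -5.9 0 0 0 94" --pt "0 0 -5.8 0 0 0 94" --pt "0 0 0 0 0 0 94"

```text
time_s: 35.82
ee_pos: [0.5963, 0.1802, 0.1342]
ee_rot: [1.855, 2.535, -0.0]
force: [0.7, 0.7, 0.7]
width: 0.0939
gripper_force: 0.0
```

```bash
python3 - <<'E'
from h import *
s=robot.capture("scene");st=robot.read_state()
print(st["ee_pos"],st["ee_rot"],R.from_rotvec(st["ee_rot"]).as_matrix()[:,1], [((u-190)*3,(v-130)*3) for u,v in (proj(s,[.6455,.0245,z]) for z in(.003,.053))])
cv2.imwrite("pics/p6.png",cv2.resize(s["image"][130:280,210:410,::-1],None,fx=3,fy=3,interpolation=cv2.INTER_CUBIC))
E
```

```text
[0.59633569 0.18027606 0.1341404 ] [1.85998634e+00 2.53147142e+00 3.95756784e-05] [9.54307140e-01 2.98827459e-01 1.81236385e-04] [(np.float64(328.4406728494246), np.float64(318.9720797982552)), (np.float64(329.9279126226749), np.float64(282.3805317486401))]
```

View pics/p6.png

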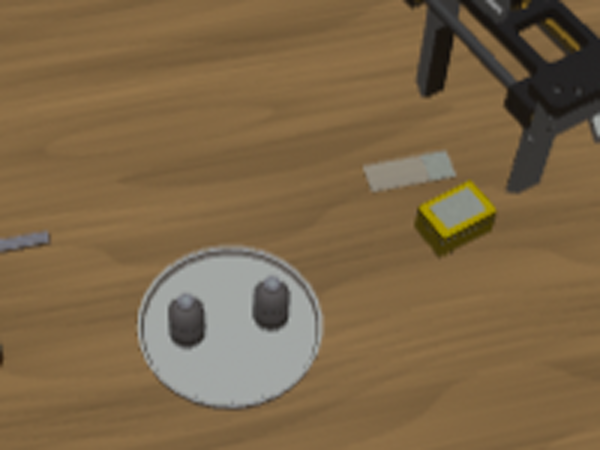

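Both objectives are upright in the dish, at (187,320) and (271,303), and the box is untouched at (457,213). Picking up the box.

>>> jog_arm --pt "0 0 0 0.5 0 9 94" --pt "0 0 0 0 0 18 94" --pt "0 0 0 0 0 22 94" --pt "0 0 0 0 0 22 94" --pt "0 0 0 0 0 16 94" --pt "0 0 0 0 0 9 94" --pt "0 0 0 0 0 5 94" --pt "0 0 0 0 0 2 94" --pt "0 0 0 0 0 0 94" --pt "0 0 0 0 0 0 80" --pt "0 0 0 0 0 0 65" --pt "0 0 0 0 0 0 50"

```text
time_s: 36.87
ee_pos: [0.5965, 0.1816, 0.0321]
ee_rot: [1.856, 2.533, 0.002]
force: [-0.3, 0.0, 0.3]
width: 0.0773
gripper_force: 0.0
```

>>> jog_arm --pt "0 0 0 0 0 0 43" --pt "0 0 0 0 0 0 40" --pt "0 0 0 0 0 0 38" --pt "0 0 0 0 0 0 36" --pt "0 0 0 0 0 0 34" --pt "0 0 0 0 0 0 31" --pt "0 0 0 0 0 0 28" --pt "0 0 0 0 0 0 28" --pt "0 0 0 0 0 0 28" --pt "0 0 0 0 0 0 28"

```text
time_s: 37.7
ee_pos: [0.5958, 0.1816, 0.031]
ee_rot: [-1.856, -2.535, 0.0]
force: [-0.0, -0.4, -0.6]
width: 0.0338
gripper_force: 15.0
```

>>> jog_arm --pt "0 0 0 0 0 -5 28" --pt "0 0 0 0 0 -12 28" --pt "0 0 0 0 0 -22 28" --pt "0 0 0 0 0 -22 28" --pt "0 0 0 0 0 -15 28" --pt "0 0 0 0 0 -9 28" --pt "0 0 2 0 0 -5 28" --pt "0 0 5 0 0 0 28" --pt "0 0 6 0 0 0 28" --pt "0 0 6 0 0 0 28" --pt "0 0 6 0 0 0 28" --pt "0 0 2.8 0 0 0 28"

```text
time_s: 38.7
ee_pos: [0.5956, 0.1815, 0.1213]
ee_rot: [-2.415, -2.009, 0.0]
force: [-1.0, 0.6, -0.0]
width: 0.0337
gripper_force: 15.0
```

>>> jog_arm --pt "0 0 0 9 -6 0 28" --pt "0 0 0 18 -13 0 28" --pt "0 0 0 26 -19 0 28" --pt "0 0 0 26 -19 0 28" --pt "0 0 0 26 -19 0 28" --pt "0 0 0 26 -19 0 28" --pt "0 0 0 22 -16 0 28" --pt "0 0 0 14 -10 0 28" --pt "0 0 0 8.5 -7 0 28" --pt "0 0 0 0 0 0 28" --pt "0 0 0 0 0 0 28" --pt "0 0 0 0 0 0 28"

```text
time_s: 39.7
ee_pos: [0.5014, 0.3763, 0.1211]
ee_rot: [2.411, 2.014, -0.0]
force: [0.2, -0.7, -0.1]
width: 0.0337
gripper_force: 15.0
```

>>> jog_arm --pt "0 0 0 0 0 6 28" --pt "0 0 0 0 0 12 28" --pt "0 0 0 0 0 17 28" --pt "0 0 0 0 0 17 28" --pt "0 0 0 0 0 13 28" --pt "0 0 0 0 0 8 28" --pt "0 0 0 0 0 6 28" --pt "0 0 0 0 0 4 28" --pt "0 0 0 0 0 2 28" --pt "0 0 0 0 0 0 28" --pt "0 0 0 0 0 0 28" --pt "0 0 0 0 0 0 28"

```text
time_s: 40.7
ee_pos: [0.5015, 0.3773, 0.0369]
ee_rot: [2.41, 2.014, 0.002]
force: [-1.0, 0.7, -1.2]
width: 0.0339
gripper_force: 15.0
```

>>> jog_arm --pt "0 0 0 0 0 0.4 28" --pt "0 0 0 0 0 0.3 28" --pt "0 0 0 0 0 0.3 28" --pt "0 0 0 0 0 0 28" --pt "0 0 0 0 0 0 28"

```text
time_s: 41.12
ee_pos: [0.501, 0.377, 0.0351]
ee_rot: [2.411, 2.014, 0.0]
force: [-0.7, 0.7, -0.5]
width: 0.0339
gripper_force: 15.0
```

>>> jog_arm --pt "0 0 0 0 0 0.3 28" --pt "0 0 0 0 0 0.3 28" --pt "0 0 0 0 0 0 28" --pt "0 0 0 0 0 0 28"

```text
time_s: 41.45
ee_pos: [0.501, 0.377, 0.0344]
ee_rot: [-2.411, -2.015, 0.0]
force: [-0.0, -0.8, -0.7]
width: 0.0339
gripper_force: 15.0
```

>>> jog_arm --pt "0 0 0 0 0 0.3 28" --pt "0 0 0 0 0 0.2 28" --pt "0 0 0 0 0 0 28" --pt "0 0 0 0 0 0 28"

```text
time_s: 41.78
ee_pos: [0.5011, 0.377, 0.034]
ee_rot: [2.411, 2.014, 0.0]
force: [-0.3, 1.2, -0.8]
width: 0.0341
gripper_force: 15.0
```

>>> jog_arm --pt "0 0 0 0 0 0.2 28" --pt "0 0 0 0 0 0.1 28" --pt "0 0 0 0 0 0 28" --pt "0 0 0 0 0 0 28"

```text
time_s: 42.12
ee_pos: [0.501, 0.377, 0.034]
ee_rot: [-2.411, -2.015, 0.0]
force: [-1.9, -0.4, 4.5]
width: 0.0342
gripper_force: 15.0
```

>>> jog_arm --pt "0 0 0 0 0 0.2 28" --pt "0 0 0 0 0 0 28" --pt "0 0 0 0 0 0 28"

```text
time_s: 42.37
ee_pos: [0.501, 0.377, 0.034]
ee_rot: [2.411, 2.015, -0.0]
force: [-2.0, -1.3, 6.7]
width: 0.034
gripper_force: 15.0
```

Contact made. I'm releasing, rising, and pulling back so the camera sees everything.

>>> jog_arm --pt "0 0 0 0 0 0 34" --pt "0 0 0 0 0 0 36" --pt "0 0 0 0 0 0 40" --pt "0 0 0 0 0 0 46" --pt "0 0 0 0 0 0 52" --pt "0 0 0 0 0 0 54" --pt "0 0 0 0 0 0 54" --pt "0 0 0 0 0 -5 54" --pt "0 0 0 0 0 -15 54" --pt "0 0 0 0 0 -25 54" --pt "0 0 0 0 0 -30 54" --pt "0 0 0 0 0 -30 54"

```text
time_s: 43.37
ee_pos: [0.5009, 0.3769, 0.1406]
ee_rot: [-2.411, -2.014, -0.0]
force: [0.3, 0.4, -0.2]
width: 0.0537
gripper_force: 0.0
```

>>> jog_arm --pt "0 0 0 10 -10 -15 54" --pt "0 0 0 15 -20 -15 54" --pt "0 0 0 15 -20 -15 54" --pt "0 0 0 15 -20 -15 54" --pt "0 0 0 15 -20 -10 54" --pt "0 0 0 15 -20 0 54" --pt "0 0 0 10 -15 0 54" --pt "0 0 0 5 -10 0 54" --pt "0 0 0 0 0 0 54" --pt "0 0 0 0 0 0 54" --pt "0 0 0 0 0 0 54"

```text
time_s: 44.28
ee_pos: [0.3866, 0.4987, 0.2087]
ee_rot: [2.411, 2.013, 0.0]
force: [-1.0, 0.0, -0.8]
width: 0.0542
gripper_force: 0.0
```

```bash
python3 - <<'E'
from h import *
s=robot.capture("scene");st=robot.read_state()
print(st["ee_pos"],st["time_s"],[proj(s,[.501,.377,z]) for z in(.003,.031)])
cv2.imwrite("pics/p7.png",cv2.resize(s["image"][120:280,60:460,::-1],None,fx=2,fy=2,interpolation=cv2.INTER_CUBIC))
cv2.imwrite("pics/p8.png",cv2.resize(s["image"][130:200,380:470,::-1],None,fx=6,fy=6,interpolation=cv2.INTER_CUBIC))
E
```

```text
[0.38674457 0.49862656 0.20855233] 44.3333 [(np.float64(423.1570984404467), np.float64(160.61921401589706)), (np.float64(426.1493105168428), np.float64(153.02257163014133))]
```

View pics/p7.png

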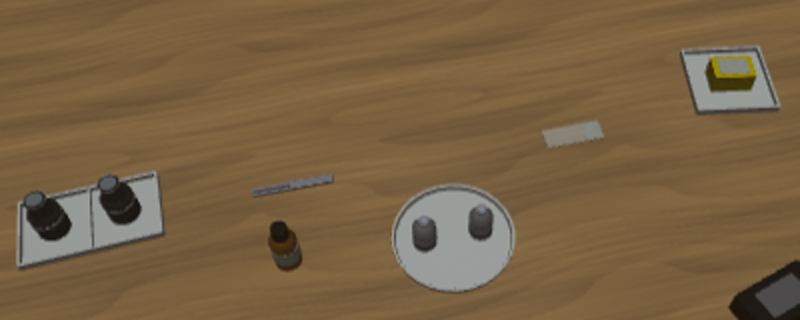

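View pics/p8.png

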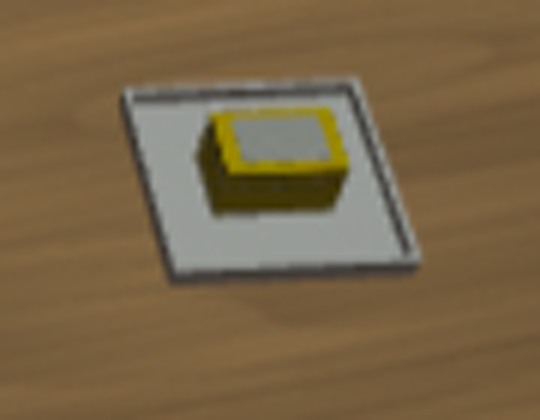

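The eyepieces stand in both bays at (45,217) and (119,200), the objectives in the dish at (424,232) and (481,221). The box lies flat, label up, in the square tray at (280,160) in the close-up, and the bottle stands at (285,245). I'm handing in.

```bash
python3 -c "
from cell import robot
print(robot.sign_off())"
```

```text
the job is handed in; nothing more can be done
None
```

I handed the job in at about 44 s of the 134 s limit: the final camera check shows both eyepieces upright, one per bay, both objectives upright in the dish, the cover glass box flat and label-up in the square tray, and the oil bottle still standing.

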